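# Check the paint thickness on a sloped control console

## Task

Take the yellow coating-thickness gauge from its slanted rest and zero it on the bare steel zero plate, then take a reading inside the blue ring on the console's sloping painted face. For both, stand the gauge square on the surface and press only lightly, with its sprung brass tip about half way in, and keep it still for a good second. Lay the gauge gently back in its rest, tip down, and leave the multimeter and the white bottle standing where they are.

Things in the scene. Friction and masses are not known exactly. Their poses are not given: they have to be found in the camera images.
- gauge: Loose pen-shaped gauge, 110 g. Yellow housing 18 mm (x) by 24 mm (y), from 37 to 140 mm along its z; black nose 16 x 21 mm from 11 to 41 mm; sprung brass tip, 12 mm in diameter, from 0 to 11 mm. Origin: centre of the tip's flat end when fully out; z runs from the tip to the top end. It starts in the rest, leaning 30 degrees from vertical, display (+x) upward.
- gauge_grip (a point): A good place to hold the gauge: on its axis, 110 mm from the tip and 30 mm below the top end, clear of the rest; grip across the 24 mm width (gauge y). Axes as the gauge's.
- gauge_tip (a point): Centre of the flat end of the brass tip; it moves with the tip.
- gauge_head (a joint): How far the sprung brass tip is pressed into the gauge: 0 fully out, 0.009 m hard against its stop. The spring needs 1.8 N to start moving and 4.9 N at the stop (3.3 N half way).
- rest: Gauge rest fixed on the bench: grey base plate 110 x 66 x 8 mm, centred 10 mm behind the origin (-x). On it a black channel leans 30 degrees from vertical, top end toward -x: 85 mm long, open on its upper side, side walls 12 mm high that flare outward (29 mm apart at the floor), an end stop at the bottom. Origin on the bench.
- rest_seat (a point): Where the centre of the brass tip's end rests on the rest's end stop. z points up along the channel (30 degrees from vertical), x square out of the open side of the channel, y across it. When the gauge is home its frame coincides with this one; the floor of the channel lies at x = -9 mm.
- zero_plate: Loose zero plate lying flat on the bench: bare steel disc, 40 mm in diameter, in a low black rubber ring 52 mm in diameter; 140 g. Origin at the centre of its underside, z up.
- zero_top (a point): Centre of the steel disc's top face, 10 mm above the bench; z is its normal.
- console: Grey painted desk console fixed on the bench, 170 mm deep (x), 220 mm wide (y), origin at the centre of its underside. The front is 40 mm high; from there the painted face rises toward +x at 28 degrees to 109 mm, then a level strip 40 mm deep. Three push-button and lamp heads stand up to 13 mm proud of the face, 113 mm up the slope.
- spot (a point): Centre of the blue ring (22 mm inside, 28 mm outside diameter) drawn on the console's sloping face, 55 mm up the slope from the front edge. z is the outward normal of the face (28 degrees from vertical, leaning toward the console's -x), y lies level across the face.
- multimeter: Loose multimeter, 140 x 68 x 43 mm, dark with grey-green case; a bystander. Origin at the centre of its underside.
- pill_bottle: Loose small white bottle, 40 mm in diameter, 80 mm high; a bystander. Origin at the centre of its underside.
Things that resemble listed ones, but are neither listed nor needed, are in the scene too. There is more than one size of the gauge; the job needs the larger.

How it is judged:
By the outcome, as a careful person would: the job done as asked, in the order asked, and still so for the second after the job is handed in, with the robot touching nothing.
It also fails if it takes over 58 s, if anything falls off the work surface, if the arm or the gripper's body presses on something with over 40 N, if the wrist force passes 120 N, or if a joint passes its speed limit or range.

## Robot

A 7-joint arm with a two-finger parallel gripper is mounted at the origin on a cart in front of the work surface, level with it; the furniture and walls round the work are solid. World frame = base frame: x ahead of the robot, y to its left, z up, the work surface at z = 0. Lengths are in m, angles in rad, forces in N, time in s.
With the tool pointing down it reaches from about 0.425 to 0.925 m from the base axis. Payload 6.8 kg.
Tool frame: the origin (TCP) lies at the very end of the fingers, on their centre line; the grasp point (between the pads) lies 19 mm behind it (bot.grasp_offset is the distance from the TCP to the grasp point, in m); z points along the fingers, y is the direction in which the jaws open and shut (so a half turn about z gives the same grasp; the last joint's range is limited). The gripper opens to 85 mm and grips with 20 to 120 N. Pads are 22 mm wide; open, the fingers measure 114 mm over their backs; the gripper's body (76 mm by 85 mm) begins 54 mm behind the grasp point. The pads swing forward as they close: fully open they stand 13 mm farther back than shut.
Start: joints at [-1.315, 0.477, 0.022, 1.555, -0.011, 1.109, -0.083], TCP at [0.24, 0.631, 0.231] pointing down, gripper open.
Joint ranges: [-2.96, 2.96], [-0.34, 2.1], [-1.41, 1.46], [0.24, 2.44], [-1.37, 4.51], [0.17, 1.92], [-2.96, 2.96]. Speed limits (rad/s): [2.39, 2.39, 3.14, 3.14, 3.14, 3.14, 3.14].

## Interface

Orientations are given as a unit quaternion [w, x, y, z].
In Python, from station import monitor, cams, bot, finder gives the robot as it stands.
- The arm moves only by the tool jog_arm, never from a script. Its argument "plan" is a list of rows, each an object of numbers: "x", "y", "z": the shift along the tool's x, y, z as a fraction of full scale; "wx", "wy", "wz": the turn, a rotation vector about the tool's x, y, z as a fraction of full scale. A call has 1 to 12 rows; each row is the pose to reach, as a shift and turn from the pose measured when the call began, along the tool's axes at that moment, turning the shorter way round; what a row does not reach only later rows make up. Full scale, the value 1, is 20 cm for a shift and 180 degrees for a turn. A row lasts 1/12 s, in which the tool goes at most 41.7 mm and 7.16 degrees, less where a joint would pass 70% of its speed; a pose out of reach is approached as far as the arm can. A call with a number of a shift or a turn outside -1 to 1 is refused whole. A call with a gripper value outside its range is refused whole. "hand" is the opening, from -1 (shut) to 1 (fully open), set as the call begins (left out, the last holds). The fingers move at their own pace and stop on an object; "grip_force" is the grip in N (left out, the last holds). Time passes only in rows, so rows that repeat a pose let the fingers close. It gives the time, the measured TCP pose, the force and the opening at its end, in the units of the state.
- monitor.get_obs(): the state, without advancing time (a new reading comes with each control period).
- cams.read_camera(name): name is "side" or "top" or "wrist"; returns the picture (384x512x3 uint8, red, green, blue); there is no depth.
- cams.get_calibration(name): a dict with "fx", "fy", "cx", "cy" (pixels), "extrinsics" (4x4, takes a point from world to camera coordinates). Camera axes: x right, y down, z forward; pixel columns grow to the right and rows downward; lengths in m; the calibration is good to about 2 mm. A picture is of the moment at which its call begins: read the wrist's pose just before it. get_calibration takes no time and is no camera call; for the wrist camera it gives the pose at the moment of the call.
- bot.hand_in(): hands the job in, once; it reports no verdict.
Trained networks look in the newest picture that a camera, given by its name, has taken for a name from the list of things; names that differ only in an ending like _2 or _b are one class to them, and where a whole thing is asked for, a point or a joint stands for the part that bears it (a point fixed in the world has none). Each returns a list of dicts, best first, with "confidence" (0 to 1); they miss things now and then, are a little off and sometimes report something else, mostly with a low value. They report only what shows in the picture. A call takes as long as a camera call. They do not tell look-alikes from the thing itself.
- finder.find_in(camera, target): "bbox" ([left, top, width, height] in pixels, round what is visible of it).
- finder.place_of(camera, target): "location" ([column, row] in pixels: a listed point, or the origin of a listed thing).
The state is a dict: "t": time; "q": joint angles; "joint_vel": joint speeds; "joint_torque": joint torques, N m; "eef_pos": TCP position; "tool_rot": TCP orientation; "contact_force": force on the tool from outside, world axes, zero at the start; "torque": the same for the moment, N m; "gripper_width": opening from 0.0 (shut) to 1.0 (fully open).
Only numpy, scipy, OpenCV 4.12 (cv2) and the standard library are available. Lean on these libraries where they do the work, as an engineer would, in place of code of your own. Each camera call takes 0.05 s, during which the arm holds its last target. There are 200 camera calls.

## Working session

There is one attempt and no reset: what is moved stays moved. The work goes in short steps, Python scripts to look and compute and a tool call to move; the robot and the scene stay as the last step left them, time stands still between calls to the robot, and variables do not carry over. Pictures are saved under pics/ and viewed, about 8 in all and at most 12, crops included, and the job is handed in when it is done.

Besides the shell and the picture viewer there is one more tool, called after "Request:" by a JSON object that holds its "fn" and its "kwargs", one argument or row to a line. jog_arm: Moves the arm, as the interface text tells. Shift numbers are shares of 20 cm and turn numbers shares of 180 degrees, none past 1 either way. Its arguments: {"type":"object","properties":{"plan":{"type":"array","items":{"type":"object","properties":{"x":{"type":"number","minimum":-1,"maximum":1},"y":{"type":"number","minimum":-1,"maximum":1},"z":{"type":"number","minimum":-1,"maximum":1},"wx":{"type":"number","minimum":-1,"maximum":1},"wy":{"type":"number","minimum":-1,"maximum":1},"wz":{"type":"number","minimum":-1,"maximum":1}}}},"hand":{"type":"number"},"grip_force":{"type":"number"}},"required":["plan"]}

```bash
ls; mkdir -p pics; python3 - <<'E'
from station import monitor,cams,bot,finder
import cv2,numpy as np
print(monitor.get_obs(), bot.grasp_offset)
for c in ["side","top"]:
    im=cams.read_camera(c); cv2.imwrite(f"pics/{c}0.png",im[:,:,::-1])
    k=cams.get_calibration(c); print(c,{a:(np.round(b,4).tolist()) for a,b in k.items()})
    for n in ["gauge","rest","zero_plate","console","multimeter","pill_bottle"]:
        print(n,[(np.round(d["bbox"]).tolist(),round(d["confidence"],2)) for d in finder.find_in(c,n)][:4])
    for n in ["gauge_grip","gauge_tip","rest_seat","rest","zero_top","spot","console","multimeter","pill_bottle"]:
        print(n,[(np.round(d["location"],1).tolist(),round(d["confidence"],2)) for d in finder.place_of(c,n)][:4])
print(monitor.get_obs()["t"])
E
```

```text
pics
{'t': 0.0, 'q': array([-1.31510327,  0.47775742,  0.02234237,  1.5564953 , -0.01150139,
        1.1092573 , -0.08314097]), 'joint_vel': array([-0.00112536, -0.00018899, -0.0005066 ,  0.00024767, -0.00164425,
        0.00035925,  0.00063181]), 'joint_torque': array([ 2.04350267e-04, -5.96423578e+01,  1.60738081e+00, -2.81204742e+01,
        1.23418905e-02,  9.14461358e-03,  7.13827461e-06]), 'eef_pos': array([0.23998205, 0.630257  , 0.23033585]), 'tool_rot': array([-9.64929575e-05,  1.80906267e-01,  9.83499935e-01, -8.89365869e-04]), 'contact_force': array([-0.07822506,  0.48657826,  0.2057661 ]), 'torque': array([ 0.01376099, -0.02678168,  0.03052595]), 'gripper_width': 0.9985409988223715} 0.0187
side {'fx': 430.9416, 'fy': 430.9416, 'cx': 260.9514, 'cy': 196.3438, 'extrinsics': [[-0.9997, 0.0164, -0.0188, 0.5088], [0.0249, 0.6652, -0.7463, 0.0926], [0.0002, -0.7465, -0.6654, 1.1727], [0.0, 0.0, 0.0, 1.0]]}
gauge [([235.0, 127.0, 26.0, 44.0], 0.81), ([312.0, 229.0, 14.0, 25.0], 0.67)]
rest [([231.0, 151.0, 35.0, 30.0], 0.61)]
zero_plate [([269.0, 207.0, 16.0, 13.0], 0.68)]
conso
[... 713 characters left out ...]
9.0, 37.0, 30.0], 0.77), ([211.0, 245.0, 39.0, 22.0], 0.68)]
rest [([332.0, 162.0, 48.0, 49.0], 0.86)]
zero_plate [([270.0, 208.0, 16.0, 19.0], 0.62), ([183.0, 215.0, 23.0, 12.0], 0.39)]
console [([148.0, 80.0, 114.0, 102.0], 0.73), ([129.0, 183.0, 36.0, 58.0], 0.55)]
multimeter [([128.0, 183.0, 38.0, 60.0], 0.85)]
pill_bottle [([185.0, 213.0, 22.0, 14.0], 0.63)]
gauge_grip [([374.3, 187.6], 0.77), ([236.4, 264.0], 0.74), ([277.8, 218.4], 0.71)]
gauge_tip []
rest_seat [([350.1, 169.4], 0.72)]
rest [([349.0, 181.6], 0.71)]
zero_top [([278.0, 216.7], 0.92)]
spot [([230.1, 140.3], 0.62)]
console [([210.7, 138.2], 0.7)]
multimeter [([147.5, 212.2], 0.61)]
pill_bottle [([196.9, 221.2], 0.76)]
1.6
```

```bash
python3 - <<'E'
import cv2,numpy as np
a=cv2.imread("pics/side0.png")[100:350,130:380]; b=cv2.imread("pics/top0.png")[60:310,120:400]
a=cv2.resize(a,(400,400),interpolation=3); b=cv2.resize(b,None,fx=1.43,fy=1.6,interpolation=3)
cv2.imwrite("pics/both.png",np.hstack([a,b[:400]])[:,:800])
E
```

```text
(no output)
```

View pics/both.png

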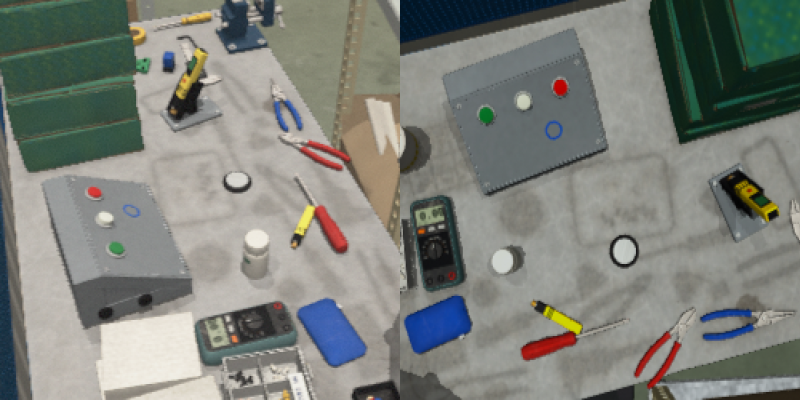

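```bash
cat > h.py <<'E'
import numpy as np,cv2
from scipy.spatial.transform import Rotation as R
from station import monitor,cams,bot,finder
def P(c):
    k=cams.get_calibration(c); K=np.array([[k["fx"],0,k["cx"]],[0,k["fy"],k["cy"]],[0,0,1]])
    return K,np.array(k["extrinsics"])
def tri(ps,px):
    A=[]
    for (K,E),(u,v) in zip(ps,px):
        M=K@E[:3]; A+= [u*M[2]-M[0],v*M[2]-M[1]]
    X=np.linalg.svd(np.array(A))[2][-1]; return X[:3]/X[3]
def proj(p,X):
    K,E=p; X=np.atleast_2d(X); c=X@E[:3,:3].T+E[:3,3]; c=c@K.T; return c[:,:2]/c[:,2:]
def onplane(p,uv,z):
    K,E=p; d=E[:3,:3].T@np.linalg.inv(K)@np.array([*uv,1]); o=-E[:3,:3].T@E[:3,3]
    return o+d*(z-o[2])/d[2]
def tool():
    o=monitor.get_obs(); w=o["tool_rot"]; return np.array(o["eef_pos"]),R.from_quat([w[1],w[2],w[3],w[0]]),o
def snap(c,name):
    p=P(c); im=cams.read_camera(c); cv2.imwrite(f"pics/{name}.png",im[:,:,::-1]); return p,im
E
python3 - <<'E'
from h import *
s,t=P("side"),P("top")
for n,a,b in [("grip",(251.6,143.2),(374.3,187.6)),("seat",(240.8,170.4),(350.1,169.4)),("rest",(246.9,171),(349,181.6)),("zero",(280,211),(278,216.7)),("spot",(215.1,231.2),(230.1,140.3)),("cons",(205.7,258.7),(210.7,138.2)),("bottle",(288.8,265.5),(196.9,221.2))]:
    X=tri([s,t],[a,b]); print(n,X.round(4),(proj(s,X)-a).round(1),(proj(t,X)-b).round(1))
print("bottle top",onplane(t,(196.9,221.2),0)[:2], "mm",onplane(t,(147.5,212.2),0))
# console blobs in top: corners by eye
for c in [(148,115),(181,178),(261,152),(243,80)]: print(c,onplane(t,c,0.0).round(3))
E
```

```text
grip [ 0.5317 -0.297   0.097 ] [[-0.2 -0. ]] [[-0.   0.3]]
seat [ 0.5741 -0.2605  0.0212] [[-2.1 -0.2]] [[-0.3  3.2]]
rest [ 0.55   -0.2594  0.0182] [[-0.5 -0. ]] [[-0.1  0.7]]
zero [ 0.4559 -0.0854  0.0072] [[-1. -0.]] [[-0.1  1.4]]
spot [0.6311 0.0376 0.0599] [[-2.  -0.3]] [[-0.2  2.6]]
cons [0.6508 0.088  0.011 ] [[0.2 0. ]] [[ 0.  -0.2]]
bottle [0.4416 0.1147 0.0085] [[-0.3  0. ]] [[-0.   0.4]]
bottle top [0.44249587 0.11569742] mm [0.46128729 0.23861817 0.        ]
(148, 115) [0.706 0.249 0.   ]
(181, 178) [0.549 0.159 0.   ]
(261, 152) [ 0.622 -0.039  0.   ]
(243, 80) [0.805 0.012 0.   ]
```

```bash
python3 - <<'E'
import cv2,numpy as np
a=cv2.imread("pics/top0.png")[150:230,320:400]; b=cv2.imread("pics/top0.png")[70:200,140:270]
cv2.imwrite("pics/crop1.png",np.hstack([cv2.resize(a,(400,400),interpolation=3),cv2.resize(b,(400,400),interpolation=3)]))
E
```

```text
(no output)
```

View pics/crop1.png

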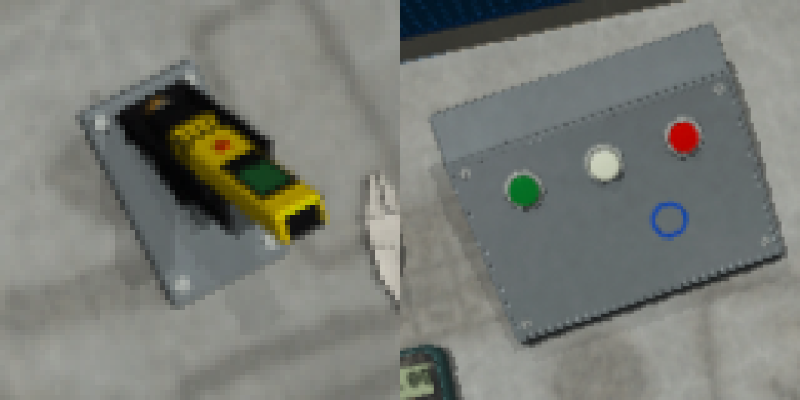

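```bash
cat >> h.py <<'E'
def frame(axis,y):
    """tool rotation with z=-axis, y nearest to given y"""
    z=-np.array(axis)/np.linalg.norm(axis); y=np.array(y,float); y-=z*(y@z); y/=np.linalg.norm(y)
    return R.from_matrix(np.stack([np.cross(y,z),y,z],1))
def go(p,r):
    p0,r0,_=tool(); s=r0.inv().apply(np.array(p)-p0)/.2; w=(r0.inv()*r).as_rotvec()/np.pi
    print("xyz",s.round(4),"w",w.round(4),"rows>=",np.ceil(np.linalg.norm(s)*.2/.0417),np.ceil(np.linalg.norm(w)*180/7.16))
def yaw(d): d=np.radians(d); return np.array([np.cos(d),np.sin(d),0]),np.array([-np.sin(d),np.cos(d),0])
E
python3 - <<'E'
from h import *
p,r,o=tool(); K,E=P("wrist")
c=-E[:3,:3].T@E[:3,3]; print("cam in tool",r.inv().apply(c-p).round(4)); print((E[:3,:3]@r.as_matrix()).round(3),K)
x,y=yaw(20)
go([.45,.2,.33],frame([0,0,1],y))
go([.5,-.0,.33],frame([0,0,1],y))
E
```

```text
cam in tool [ 0.0674  0.0007 -0.1416]
[[ 0.001  1.    -0.001]
 [-0.965  0.001 -0.263]
 [-0.263  0.001  0.965]] [[294.78579641   0.         252.24338685]
 [  0.         294.78579641 186.40067819]
 [  0.           0.           1.        ]]
xyz [-1.7469 -1.6398 -0.4936] w [ 0.     -0.     -0.2269] rows>= 12.0 6.0
xyz [-2.3365 -2.4853 -0.4936] w [ 0.     -0.     -0.2269] rows>= 17.0 6.0
```

Request:
{"fn": "jog_arm", "kwargs": {
  "plan": [
    {"x": -0.4,"y": -0.4,"z": -0.49,"wz": -0.227},
    {"x": -0.9,"y": -0.9,"z": -0.49,"wz": -0.227},
    {"x": -0.9,"y": -0.9,"z": -0.49,"wz": -0.227},
    {"x": -0.9,"y": -0.9,"z": -0.49,"wz": -0.227},
    {"x": -0.9,"y": -0.9,"z": -0.49,"wz": -0.227},
    {"x": -0.9,"y": -0.9,"z": -0.49,"wz": -0.227},
    {"x": -0.9,"y": -0.9,"z": -0.49,"wz": -0.227},
    {"x": -0.9,"y": -0.9,"z": -0.49,"wz": -0.227}
  ]
}}

```text
invalid input at $.plan[0]: expected keys x, y, z, wx, wy, wz
```

```bash
python3 - <<'E'
from h import *
print(tool()[0])
x,y=yaw(20)
go([.5,-.0,.33],frame([0,0,1],y))
E
```

```text
[0.24020251 0.63083278 0.23130601]
xyz [-2.3365 -2.4853 -0.4936] w [ 0.     -0.     -0.2269] rows>= 17.0 6.0
```

All keys are needed in each row.

Request:
{"fn": "jog_arm", "kwargs": {
  "plan": [
    {"x": -0.4,"y": -0.4,"z": -0.49,"wx": 0,"wy": 0,"wz": -0.227},
    {"x": -0.9,"y": -0.9,"z": -0.49,"wx": 0,"wy": 0,"wz": -0.227},
    {"x": -0.9,"y": -0.9,"z": -0.49,"wx": 0,"wy": 0,"wz": -0.227},
    {"x": -0.9,"y": -0.9,"z": -0.49,"wx": 0,"wy": 0,"wz": -0.227},
    {"x": -0.9,"y": -0.9,"z": -0.49,"wx": 0,"wy": 0,"wz": -0.227},
    {"x": -0.9,"y": -0.9,"z": -0.49,"wx": 0,"wy": 0,"wz": -0.227},
    {"x": -0.9,"y": -0.9,"z": -0.49,"wx": 0,"wy": 0,"wz": -0.227},
    {"x": -0.9,"y": -0.9,"z": -0.49,"wx": 0,"wy": 0,"wz": -0.227}
  ]
}}

```text
t: 2.27
eef_pos: [0.3487, 0.3934, 0.3318]
tool_rot: [0.002, -0.169, 0.986, 0.0]
contact_force: [-0.1, 0.2, 0.5]
gripper_width: 1.001
```

```bash
python3 - <<'E'
from h import *
print(tool()[0],tool()[2]["t"])
x,y=yaw(20)
go([.45,.02,.33],frame([0,0,1],y))
E
```

```text
[0.34872212 0.39344377 0.33180385] 2.2667
xyz [ 0.1461 -1.9291  0.0087] w [-0.      0.0012 -0.0028] rows>= 10.0 1.0
```

Request:
{"fn": "jog_arm", "kwargs": {
  "plan": [
    {"x": 0,"y": -1,"z": 0,"wx": 0,"wy": 0,"wz": 0},
    {"x": 0,"y": -1,"z": 0,"wx": 0,"wy": 0,"wz": 0},
    {"x": 0,"y": -1,"z": 0,"wx": 0,"wy": 0,"wz": 0},
    {"x": 0,"y": -1,"z": 0,"wx": 0,"wy": 0,"wz": 0},
    {"x": 0,"y": -1,"z": 0,"wx": 0,"wy": 0,"wz": 0},
    {"x": 0,"y": -1,"z": 0,"wx": 0,"wy": 0,"wz": 0}
  ]
}}

```text
t: 2.77
eef_pos: [0.4183, 0.1973, 0.3322]
tool_rot: [0.003, -0.164, 0.986, -0.001]
contact_force: [0.5, -0.2, -0.2]
gripper_width: 0.999
```

Request:
{"fn": "jog_arm", "kwargs": {
  "plan": [
    {"x": 0,"y": -0.8,"z": 0,"wx": 0,"wy": 0,"wz": 0},
    {"x": 0,"y": -0.8,"z": 0,"wx": 0,"wy": 0,"wz": 0},
    {"x": 0,"y": -0.8,"z": 0,"wx": 0,"wy": 0,"wz": 0},
    {"x": 0,"y": -0.8,"z": 0,"wx": 0,"wy": 0,"wz": 0},
    {"x": 0,"y": -0.8,"z": 0,"wx": 0,"wy": 0,"wz": 0},
    {"x": 0,"y": -0.8,"z": 0,"wx": 0,"wy": 0,"wz": 0}
  ]
}}

```text
t: 3.27
eef_pos: [0.4705, 0.0438, 0.3327]
tool_rot: [0.003, -0.161, 0.987, -0.001]
contact_force: [0.1, 0.9, -0.7]
gripper_width: 1.0
```

```bash
cat > look.py <<'E'
import sys
from h import *
n=sys.argv[1]; p,im=snap("wrist",n); np.savez(f"pics/{n}.npz",K=p[0],E=p[1])
print(tool()[0].round(4))
for a in sys.argv[2:]:
    print(a,[(np.round(d["location"],1).tolist(),round(d["confidence"],2)) for d in finder.place_of("wrist",a)][:3])
print(monitor.get_obs()["t"])
E
python3 look.py w1 zero_top spot console gauge_grip rest_seat
```

```text
[0.4701 0.046  0.3326]
zero_top [([181.0, 116.8], 0.61)]
spot [([218.7, 256.6], 0.45), ([179.3, 116.3], 0.16)]
console [([242.6, 253.5], 0.79)]
gauge_grip [([258.0, 58.8], 0.7)]
rest_seat [([40.9, 148.1], 0.74), ([43.5, 153.3], 0.71)]
3.5667
```

View pics/w1.png

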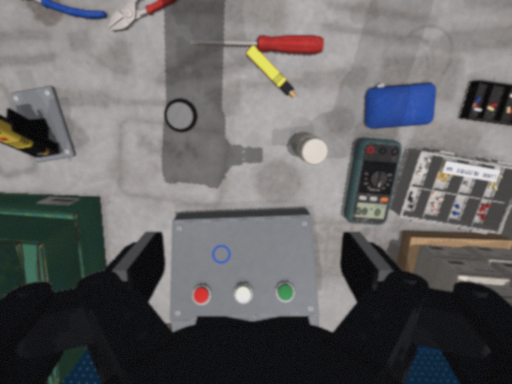

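```bash
cat > m.py <<'E'
from h import *
ims={"side":"side0","top":"top0","wrist":"w1"}
def cen(h,box,lo,hi):
    x0,y0,x1,y1=box; m=cv2.inRange(h[y0:y1,x0:x1],lo,hi); v,u=np.nonzero(m); return np.array([(u.min()+u.max())/2+x0,(v.min()+v.max())/2+y0,len(u),np.ptp(u)+1,np.ptp(v)+1])
boxes={"side":dict(ring=(200,220,225,245),plate=(260,200,295,225)),"top":dict(ring=(215,125,245,155),plate=(265,203,292,232)),"wrist":dict(ring=(205,235,240,270),plate=(160,93,203,137))}
obs={"ring":[],"plate":[]}
for c,f in ims.items():
    im=cv2.imread(f"pics/{f}.png"); h=cv2.cvtColor(im,cv2.COLOR_BGR2HSV)
    if c=="wrist": z=np.load("pics/w1.npz"); p=(z["K"],z["E"])
    else: p=P(c)
    r=cen(h,boxes[c]["ring"],(100,110,40),(130,255,255))
    x0,y0,x1,y1=boxes[c]["plate"]; m=(cv2.cvtColor(im,6)[y0:y1,x0:x1]<70).astype(np.uint8)
    cs=max(cv2.findContours(m,0,1)[0],key=cv2.contourArea); (u,v),ax,_=cv2.fitEllipse(cs)
    print(c,r,onplane(p,r[:2],.0658).round(4),"plate",u+x0,v+y0,np.round(ax,1),onplane(p,(u+x0,v+y0),.008).round(4))
    obs["ring"].append((p,r[:2])); obs["plate"].append((p,(u+x0,v+y0)))
    if c!="side":
        bl={"top":{"r":(232,114),"g":(180,131)},"wrist":{"r":(202,295),"g":(286,292)}}[c]
        a={k:onplane(p,v,.1045) for k,v in bl.items()}; d=a["r"]-a["g"]; print("btn",a,"yaw",np.degrees(np.arctan2(d[0],-d[1])))
for k,o in obs.items(): print(k,tri(*zip(*o)).round(4))
E
python3 m.py
```

```text
side [211.5 231.5  18.   10.    8. ] [0.6342 0.0452 0.0658] plate 278.1056251525879 212.03368663787842 [13.6 16.5] [ 0.4586 -0.0803  0.008 ]
top [227. 141.  61.  13.  13.] [0.6342 0.0444 0.0658] plate 276.4152030944824 216.37031841278076 [19.4 19.6] [ 0.4602 -0.0816  0.008 ]
btn {'r': array([0.68907629, 0.03312146, 0.1045    ]), 'g': array([0.64588421, 0.14874734, 0.1045    ])} yaw 20.483190102112296
wrist [220.5 254.  101.   18.   19. ] [0.6321 0.0474 0.0658] plate 180.41567993164062 114.87198066711426 [31.3 33.5] [ 0.4567 -0.0768  0.008 ]
btn {'r': array([0.68236823, 0.03893267, 0.1045    ]), 'g': array([0.63864478, 0.15259682, 0.1045    ])} yaw 21.040353204282376
ring [0.6339 0.0453 0.0654]
plate [ 0.4588 -0.0802  0.0075]
```

```bash
python3 - <<'E'
from h import *
x,y=yaw(28)
go([.48,-.15,.3],frame([0,0,1],y))
go([.48,-.28,.27],frame([0,0,1],y))
E
```

```text
xyz [ 0.2737 -0.9495  0.1634] w [-0.0008  0.0014 -0.0499] rows>= 5.0 2.0
xyz [ 0.4862 -1.5637  0.3138] w [-0.0008  0.0014 -0.0499] rows>= 8.0 2.0
```

Request:
{"fn": "jog_arm", "kwargs": {
  "plan": [
    {"x": 0.3,"y": -0.95,"z": 0.16,"wx": 0,"wy": 0,"wz": -0.05},
    {"x": 0.3,"y": -0.95,"z": 0.16,"wx": 0,"wy": 0,"wz": -0.05},
    {"x": 0.3,"y": -0.95,"z": 0.16,"wx": 0,"wy": 0,"wz": -0.05},
    {"x": 0.3,"y": -0.95,"z": 0.16,"wx": 0,"wy": 0,"wz": -0.05},
    {"x": 0.3,"y": -0.95,"z": 0.16,"wx": 0,"wy": 0,"wz": -0.05},
    {"x": 0.3,"y": -0.95,"z": 0.16,"wx": 0,"wy": 0,"wz": -0.05}
  ]
}}

```text
t: 4.07
eef_pos: [0.4734, -0.1591, 0.3001]
tool_rot: [0.002, -0.238, 0.971, -0.002]
contact_force: [-0.0, -0.7, 0.1]
gripper_width: 1.001
```

Request:
{"fn": "jog_arm", "kwargs": {
  "plan": [
    {"x": 0.1,"y": -0.65,"z": 0.15,"wx": 0,"wy": 0,"wz": 0},
    {"x": 0.1,"y": -0.65,"z": 0.15,"wx": 0,"wy": 0,"wz": 0},
    {"x": 0.1,"y": -0.65,"z": 0.15,"wx": 0,"wy": 0,"wz": 0},
    {"x": 0.1,"y": -0.65,"z": 0.15,"wx": 0,"wy": 0,"wz": 0},
    {"x": 0.1,"y": -0.65,"z": 0.15,"wx": 0,"wy": 0,"wz": 0}
  ]
}}

```text
t: 4.48
eef_pos: [0.5157, -0.2872, 0.2695]
tool_rot: [0.0, -0.236, 0.972, -0.003]
contact_force: [0.3, 0.7, 0.8]
gripper_width: 1.001
```

```bash
python3 look.py w2 gauge_grip rest_seat rest gauge_tip
```

```text
[ 0.5158 -0.2847  0.2698]
gauge_grip [([504.9, 143.2], 0.85), ([251.3, 183.7], 0.61)]
rest_seat []
rest [([251.0, 177.8], 0.93)]
gauge_tip [([250.1, 179.6], 0.68)]
4.7333
```

View pics/w2.png

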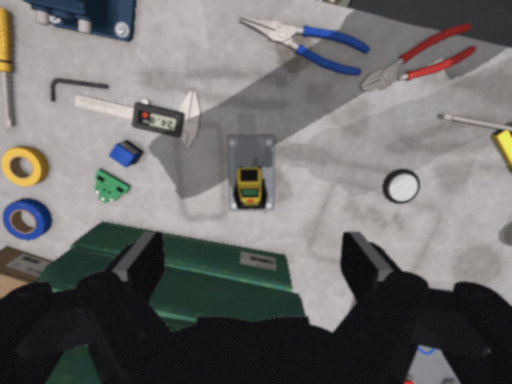

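```bash
python3 - <<'E'
import cv2
a=cv2.imread("pics/w2.png")[125:221,212:292]; cv2.imwrite("pics/c2.png",cv2.resize(a,None,fx=6,fy=6,interpolation=cv2.INTER_CUBIC))
E
```

```text
(no output)
```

View pics/c2.png

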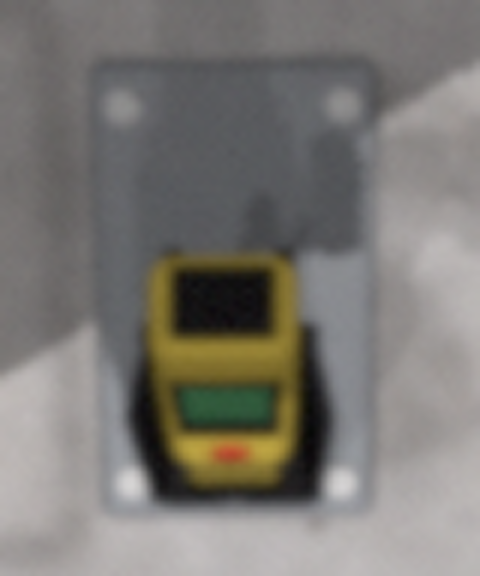

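```bash
cat > fit.py <<'E'
from h import *
from scipy.optimize import least_squares
z=np.load("pics/w2.npz"); w=(z["K"],z["E"]); t=P("top")
crop=lambda a:np.array(a)/6+[212,125]-.4
C=crop([(94,60),(377,58),(376,514),(98,514)]); B=np.array([(-.065,-.033,.008),(-.065,.033,.008),(.045,.033,.008),(.045,-.033,.008)])
def T(p,X): a,b=yaw(p[2]); return X[:,:1]*a+X[:,1:2]*b+X[:,2:]*[0,0,1]+[p[0],p[1],0]
f=lambda p:(proj(w,T(p,B))-C).ravel()
s=least_squares(f,[.55,-.27,28.]); p=s.x; print("rest",p.round(4),s.fun.round(2))
tb=np.array([(80,115),(188,60),(290,240),(180,305)])/5+[320,150]
s2=least_squares(lambda q:(proj(t,T(q,B[[3,2,1,0]]))-tb[[0,1,2,3]]).ravel(),p); print("top cam rest",s2.x.round(4),s2.fun.round(1))
tw=crop((225,302)); tt=(381,193.6); ts=(257,131)
X=tri([w,t,P("side")],[tw,tt,ts]); print("topend tri",X)
for q,u in ((w,tw),(t,tt),(P("side"),ts)): print((proj(q,X)-u).round(1))
a,b=yaw(p[2]); d=X-[p[0],p[1],0]; print("topend in rest",d@a,d@b,d[2])
print("seat in rest", d@a+.07, d[2]-.14*.866)
E
python3 fit.py
```

```text
rest [ 0.5478 -0.273  27.4876] [-0.86 -0.53  0.79 -0.31 -0.38  0.48  0.44  0.5 ]
top cam rest [ 0.5513 -0.2776 29.7821] [ 21.8 -12.4 -22.5  10.8 -21.9  13.4  22.9 -12. ]
topend tri [ 0.51418446 -0.29415805  0.14358612]
[[-3.3  0. ]]
[[-1.   0.8]]
[[-0.3 -0.3]]
topend in rest -0.03954025619367086 -0.0032683409749843934 0.1435861236829732
seat in rest 0.030459743806329147 0.022346123682973174
```

```bash
cat > cfg.py <<'E'
from h import *
a,b=yaw(27.6); REST=np.array([.5478,-.273,0]); UP=np.array([0,0,1.])
AX=-.5*a+.866*UP; SEAT=REST+.030*a+.022*UP
RG=frame(AX,b)
E
python3 - <<'E'
from cfg import *
z=np.load("pics/w2.npz"); w=(z["K"],z["E"])
X=onplane(w,np.array((225,302))/6+[212,124.6],.1436); d=X-REST; print("wrist topend in rest",d@a,d@b)
print("model",SEAT+.14*AX, proj(w,SEAT+.14*AX),np.array((225,302))/6+[211.6,124.6])
go(SEAT+.19*AX,RG); go(SEAT+.091*AX,RG)
print(monitor.get_obs()["q"].round(2))
E
```

```text
wrist topend in rest -0.039626000820861255 0.00024830932600615127
model [ 0.51235186 -0.29153184  0.14324   ] [[249.23642505 174.45577837]] [249.1        174.93333333]
xyz [ 0.1664 -0.0317  0.4217] w [-0.0014 -0.1658  0.0007] rows>= 3.0 5.0
xyz [-0.0799 -0.0299  0.8511] w [-0.0014 -0.1658  0.0007] rows>= 5.0 5.0
[-0.06  0.33  0.58  1.76 -0.2   1.11  2.64]
```

Request:
{"fn": "jog_arm", "kwargs": {
  "plan": [
    {"x": 0.166,"y": -0.03,"z": 0.25,"wx": 0,"wy": -0.08,"wz": 0},
    {"x": 0.166,"y": -0.03,"z": 0.3,"wx": 0,"wy": -0.166,"wz": 0},
    {"x": 0.166,"y": -0.03,"z": 0.38,"wx": 0,"wy": -0.166,"wz": 0},
    {"x": 0.166,"y": -0.03,"z": 0.42,"wx": 0,"wy": -0.166,"wz": 0},
    {"x": 0.166,"y": -0.03,"z": 0.42,"wx": 0,"wy": -0.166,"wz": 0},
    {"x": 0.166,"y": -0.03,"z": 0.42,"wx": 0,"wy": -0.166,"wz": 0},
    {"x": 0.166,"y": -0.03,"z": 0.42,"wx": 0,"wy": -0.166,"wz": 0},
    {"x": 0.166,"y": -0.03,"z": 0.42,"wx": 0,"wy": -0.166,"wz": 0}
  ]
}}

```text
t: 5.4
eef_pos: [0.4877, -0.301, 0.1781]
tool_rot: [0.201, -0.236, 0.949, 0.058]
contact_force: [-0.9, -0.1, -1.2]
gripper_width: 0.998
```

```bash
python3 look.py w3; python3 - <<'E'
from cfg import *
go(SEAT+.19*AX,RG); go(SEAT+.091*AX,RG)
print(monitor.get_obs()["q"].round(2))
w=P("wrist"); print(proj(w,[SEAT+.14*AX,SEAT+.14*AX+.012*b,SEAT+.14*AX-.012*b]))
E
```

```text
[ 0.4848 -0.3033  0.1773]
5.45
xyz [-0.0413 -0.0107 -0.0322] w [ 0.0054 -0.0316 -0.0018] rows>= 1.0 1.0
xyz [-0.0904 -0.019   0.4603] w [ 0.0054 -0.0316 -0.0018] rows>= 3.0 1.0
[ 1.04  0.37 -0.45  1.97 -0.36  0.69  2.95]
[[245.98033576 228.56828778]
 [263.6923319  228.37577407]
 [228.23394495 228.76117533]]
```

View pics/w3.png

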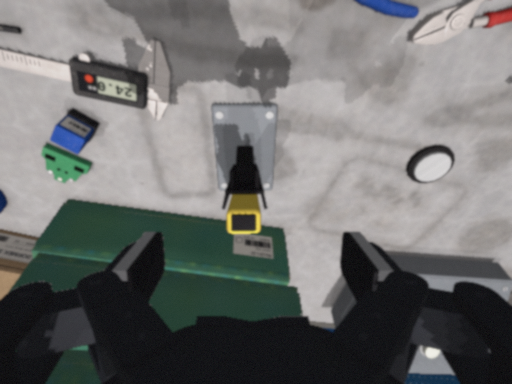

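Request:
{"fn": "jog_arm", "kwargs": {
  "plan": [
    {"x": 0,"y": 0,"z": -0.15,"wx": 0,"wy": 0.04,"wz": 0},
    {"x": 0,"y": 0,"z": -0.4,"wx": 0,"wy": 0.08,"wz": 0},
    {"x": 0,"y": 0,"z": -0.4,"wx": 0,"wy": 0.12,"wz": 0},
    {"x": 0,"y": 0,"z": -0.4,"wx": 0,"wy": 0.12,"wz": 0.02}
  ]
}}

```text
t: 5.78
eef_pos: [0.4619, -0.3173, 0.2562]
tool_rot: [0.02, -0.214, 0.977, 0.016]
contact_force: [2.9, 0.8, -0.2]
gripper_width: 1.004
```

```bash
python3 - <<'E'
from cfg import *
print(tool()[0],monitor.get_obs()["q"].round(3))
E
```

```text
[ 0.46191262 -0.3173085   0.25624158] [ 0.743  0.28  -0.271  1.793  0.028  1.069  2.471]
```

Request:
{"fn": "jog_arm", "kwargs": {
  "plan": [
    {"x": 0,"y": 0,"z": 0,"wx": 0,"wy": 0,"wz": 0.06},
    {"x": 0,"y": 0,"z": 0,"wx": 0,"wy": 0,"wz": 0.06}
  ]
}}

```text
t: 5.95
eef_pos: [0.4645, -0.3151, 0.2585]
tool_rot: [0.019, -0.12, 0.992, 0.016]
contact_force: [-0.3, -0.0, 1.0]
gripper_width: 1.001
```

```bash
python3 - <<'E'
from cfg import *
print(tool()[0],monitor.get_obs()["q"].round(3))
E
```

```text
[ 0.46450819 -0.31508211  0.25849034] [ 0.712  0.275 -0.241  1.792  0.019  1.069  2.284]
```

Request:
{"fn": "jog_arm", "kwargs": {
  "plan": [
    {"x": 0,"y": 0,"z": 0,"wx": 0,"wy": 0,"wz": 0.5},
    {"x": 0,"y": 0,"z": 0,"wx": 0,"wy": 0,"wz": 0.5},
    {"x": 0,"y": 0,"z": 0,"wx": 0,"wy": 0,"wz": 0.5},
    {"x": 0,"y": 0,"z": 0,"wx": 0,"wy": 0,"wz": 0.5},
    {"x": 0,"y": 0,"z": 0,"wx": 0,"wy": 0,"wz": 0.5},
    {"x": 0,"y": 0,"z": 0,"wx": 0,"wy": 0,"wz": 0.5},
    {"x": 0,"y": 0,"z": 0,"wx": 0,"wy": 0,"wz": 0.5},
    {"x": 0,"y": 0,"z": 0,"wx": 0,"wy": 0,"wz": 0.5},
    {"x": 0,"y": 0,"z": 0,"wx": 0,"wy": 0,"wz": 0.5},
    {"x": 0,"y": 0,"z": 0,"wx": 0,"wy": 0,"wz": 0.5},
    {"x": 0,"y": 0,"z": 0,"wx": 0,"wy": 0,"wz": 0.5},
    {"x": 0,"y": 0,"z": 0,"wx": 0,"wy": 0,"wz": 0.5}
  ]
}}

```text
t: 6.95
eef_pos: [0.4652, -0.3135, 0.2595]
tool_rot: [0.003, 0.589, 0.807, 0.025]
contact_force: [-0.6, 0.3, 1.0]
gripper_width: 1.001
```

```bash
sed -i 's/^RG=.*/RG=frame(AX,-b)/' cfg.py; python3 - <<'E'
from cfg import *
print(tool()[0],monitor.get_obs()["q"].round(3))
go(SEAT+.2*AX,RG)
E
```

```text
[ 0.46523366 -0.31354809  0.2595385 ] [ 0.519  0.26  -0.01   1.805 -0.052  1.064  0.844]
xyz [-0.0004  0.0959  0.3263] w [-0.11    0.1223  0.4349] rows>= 2.0 12.0
```

Request:
{"fn": "jog_arm", "kwargs": {
  "plan": [
    {"x": 0,"y": 0.096,"z": 0.1,"wx": -0.11,"wy": 0.122,"wz": 0.435},
    {"x": 0,"y": 0.096,"z": 0.1,"wx": -0.11,"wy": 0.122,"wz": 0.435},
    {"x": 0,"y": 0.096,"z": 0.1,"wx": -0.11,"wy": 0.122,"wz": 0.435},
    {"x": 0,"y": 0.096,"z": 0.1,"wx": -0.11,"wy": 0.122,"wz": 0.435},
    {"x": 0,"y": 0.096,"z": 0.1,"wx": -0.11,"wy": 0.122,"wz": 0.435},
    {"x": 0,"y": 0.096,"z": 0.1,"wx": -0.11,"wy": 0.122,"wz": 0.435},
    {"x": 0,"y": 0.096,"z": 0.1,"wx": -0.11,"wy": 0.122,"wz": 0.435},
    {"x": 0,"y": 0.096,"z": 0.15,"wx": -0.11,"wy": 0.122,"wz": 0.435},
    {"x": 0,"y": 0.096,"z": 0.2,"wx": -0.11,"wy": 0.122,"wz": 0.435},
    {"x": 0,"y": 0.096,"z": 0.25,"wx": -0.11,"wy": 0.122,"wz": 0.435},
    {"x": 0,"y": 0.096,"z": 0.32,"wx": -0.11,"wy": 0.122,"wz": 0.435},
    {"x": 0,"y": 0.096,"z": 0.32,"wx": -0.11,"wy": 0.122,"wz": 0.435}
  ]
}}

```text
t: 7.95
eef_pos: [0.4849, -0.3033, 0.1949]
tool_rot: [-0.063, 0.939, 0.228, 0.251]
contact_force: [-0.0, 0.8, -0.1]
gripper_width: 0.997
```

```bash
python3 look.py w4 gauge_grip; python3 - <<'E'
from cfg import *
print(tool()[0],monitor.get_obs()["q"].round(3))
go(SEAT+.18*AX,RG); go(SEAT+.091*AX,RG)
w=P("wrist"); print(proj(w,[SEAT+.11*AX,SEAT+.14*AX+.009*a*.866+.009*.5*UP]))
E
```

```text
[ 0.4843 -0.3034  0.1954]
gauge_grip [([257.0, 189.5], 0.62)]
8.05
[ 0.48496929 -0.30378176  0.19629728] [ 0.655  0.304  0.074  2.026 -0.771  0.771  0.189]
xyz [-0.0028  0.0092  0.1046] w [-0.0002  0.0004 -0.0002] rows>= 1.0 1.0
xyz [-0.0022  0.0095  0.5496] w [-0.0002  0.0004 -0.0002] rows>= 3.0 1.0
[[256.07226093 190.16690377]
 [256.58218413 189.6493264 ]]
```

View pics/w4.png

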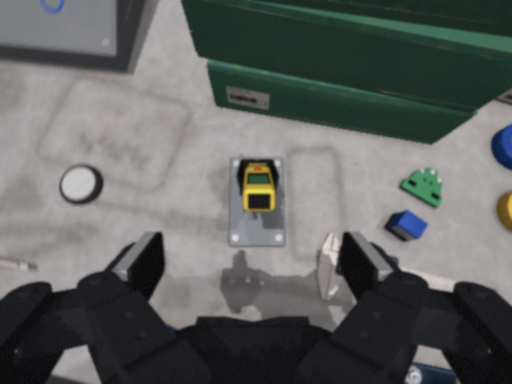

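```bash
python3 - <<'E'
from cfg import *
z=np.load("pics/w4.npz"); w=(z["K"],z["E"])
h=cv2.cvtColor(cv2.imread("pics/w4.png"),cv2.COLOR_BGR2HSV)
m=cv2.inRange(h,(20,120,80),(35,255,255))
for v in range(160,218,3):
    u=np.nonzero(m[v,235:285])[0]+235
    if len(u): print(v,u.min(),u.max(),(u.min()+u.max())/2)
ex=.866*a+.5*UP
print(proj(w,[SEAT+.14*AX,SEAT+.14*AX-.009*ex+.012*b,SEAT+.14*AX-.009*ex-.012*b,SEAT+.14*AX+.009*ex+.012*b,SEAT+.14*AX+.009*ex-.012*b]).round(1))
B=np.array([(-.065,-.033,.008),(-.065,.033,.008),(.045,.033,.008),(.045,-.033,.008)])
print(proj(w,[REST+q[0]*a+q[1]*b+q[2]*UP for q in B]).round(1))
E
```

```text
163 249 265 257.0
166 248 266 257.0
169 245 269 257.0
172 245 270 257.5
175 244 270 257.0
178 244 271 257.5
181 244 272 258.0
184 243 273 258.0
187 243 274 258.5
190 243 274 258.5
193 242 275 258.5
196 243 274 258.5
199 243 274 258.5
202 243 274 258.5
205 244 274 259.0
208 244 273 258.5
[[257.1 201.4]
 [240.6 213.3]
 [273.7 213.2]
 [240.2 189.5]
 [274.  189.3]]
[[284.8 247.1]
 [226.9 247.3]
 [228.5 156.5]
 [282.  156.3]]
```

Request:
{"fn": "jog_arm", "kwargs": {
  "plan": [
    {"x": -0.002,"y": 0.014,"z": 0.12,"wx": 0,"wy": 0,"wz": 0},
    {"x": -0.002,"y": 0.014,"z": 0.24,"wx": 0,"wy": 0,"wz": 0},
    {"x": -0.002,"y": 0.014,"z": 0.36,"wx": 0,"wy": 0,"wz": 0},
    {"x": -0.002,"y": 0.014,"z": 0.48,"wx": 0,"wy": 0,"wz": 0},
    {"x": -0.002,"y": 0.014,"z": 0.55,"wx": 0,"wy": 0,"wz": 0},
    {"x": -0.002,"y": 0.014,"z": 0.55,"wx": 0,"wy": 0,"wz": 0},
    {"x": -0.002,"y": 0.014,"z": 0.55,"wx": 0,"wy": 0,"wz": 0},
    {"x": -0.002,"y": 0.014,"z": 0.55,"wx": 0,"wy": 0,"wz": 0}
  ]
}}

```text
t: 8.72
eef_pos: [0.5349, -0.2818, 0.1021]
tool_rot: [-0.061, 0.938, 0.231, 0.251]
contact_force: [-0.2, 0.8, 0.2]
gripper_width: 1.002
```

```bash
python3 look.py w5; python3 - <<'E'
from cfg import *
print(tool()[0],monitor.get_obs()["q"].round(3)); go(SEAT-.001*b+.091*AX,RG)
h=cv2.cvtColor(cv2.imread("pics/w5.png"),cv2.COLOR_BGR2HSV)
m=cv2.inRange(h,(20,120,80),(35,255,255)); v,u=np.nonzero(m[150:330,150:360]); print(u.min()+150,u.max()+150,v.min()+150,v.max()+150)
print(proj(P("wrist"),[SEAT+.14*AX-.001*b]),proj(P("wrist"),tool()[0]))
E
```

```text
[ 0.5348 -0.282   0.1023]
8.7667
[ 0.53484955 -0.28204411  0.10225515] [ 0.644  0.476 -0.025  2.038 -0.924  0.577  0.313]
xyz [-0.0029 -0.0051  0.0067] w [0.0005 0.0003 0.0001] rows>= 1.0 1.0
223 284 193 307
[[252.80651397 294.17857934]] [[254.49852161 237.04773205]]
```

View pics/w5.png

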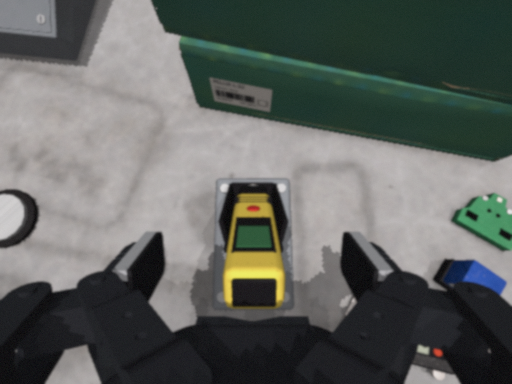

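Request:
{"fn": "jog_arm", "kwargs": {
  "plan": [
    {"x": 0,"y": 0,"z": 0,"wx": 0,"wy": 0,"wz": 0},
    {"x": 0,"y": 0,"z": 0,"wx": 0,"wy": 0,"wz": 0},
    {"x": 0,"y": 0,"z": 0,"wx": 0,"wy": 0,"wz": 0},
    {"x": 0,"y": 0,"z": 0,"wx": 0,"wy": 0,"wz": 0},
    {"x": 0,"y": 0,"z": 0,"wx": 0,"wy": 0,"wz": 0},
    {"x": 0,"y": 0,"z": 0,"wx": 0,"wy": 0,"wz": 0},
    {"x": 0,"y": 0,"z": 0,"wx": 0,"wy": 0,"wz": 0},
    {"x": 0,"y": 0,"z": 0,"wx": 0,"wy": 0,"wz": 0},
    {"x": 0,"y": 0,"z": 0,"wx": 0,"wy": 0,"wz": 0},
    {"x": 0,"y": 0,"z": 0,"wx": 0,"wy": 0,"wz": 0},
    {"x": 0,"y": 0,"z": 0,"wx": 0,"wy": 0,"wz": 0},
    {"x": 0,"y": 0,"z": 0,"wx": 0,"wy": 0,"wz": 0}
  ],
  "hand": -1,
  "grip_force": 50
}}

```text
t: 9.77
eef_pos: [0.5349, -0.2821, 0.1022]
tool_rot: [-0.061, 0.938, 0.23, 0.251]
contact_force: [0.2, -0.4, 0.5]
gripper_width: 0.271
```

```bash
python3 look.py w6; python3 - <<'E'
from cfg import *
p,r,o=tool(); print(p,o["gripper_width"],o["contact_force"],o["tool_rot"]); np.savez("grasp.npz",p=p,q=r.as_quat())
h=cv2.cvtColor(cv2.imread("pics/w6.png"),cv2.COLOR_BGR2HSV)
m=cv2.inRange(h,(20,120,80),(35,255,255))
for v_ in (200,220,240,270):
    u=np.nonzero(m[v_,150:360])[0]+150; print(v_,u.min(),u.max()) if len(u) else 0
E
```

```text
[ 0.5348 -0.2821  0.1022]
9.8167
[ 0.53484577 -0.28214986  0.10223346] 0.27246903970624375 [-0.90780727 -0.05624512  0.72141494] [-0.06079467  0.93818174  0.23034714  0.25111594]
200 238 266
220 231 273
240 228 277
270 222 282
```

Request:
{"fn": "jog_arm", "kwargs": {
  "plan": [
    {"x": 0,"y": 0,"z": -0.03,"wx": 0,"wy": 0,"wz": 0},
    {"x": 0,"y": 0,"z": -0.1,"wx": 0,"wy": 0,"wz": 0},
    {"x": 0,"y": 0,"z": -0.2,"wx": 0,"wy": 0,"wz": 0},
    {"x": 0,"y": 0,"z": -0.3,"wx": 0,"wy": 0,"wz": 0},
    {"x": 0,"y": 0,"z": -0.4,"wx": 0,"wy": 0,"wz": 0},
    {"x": 0,"y": 0,"z": -0.5,"wx": 0,"wy": 0,"wz": 0},
    {"x": 0,"y": 0,"z": -0.55,"wx": 0,"wy": 0,"wz": 0},
    {"x": 0,"y": 0,"z": -0.55,"wx": 0,"wy": 0,"wz": 0}
  ]
}}

```text
t: 10.48
eef_pos: [0.4855, -0.3094, 0.2001]
tool_rot: [-0.059, 0.938, 0.23, 0.252]
contact_force: [0.1, -0.8, -0.8]
gripper_width: 0.273
```

```bash
python3 look.py w7; python3 - <<'E'
from h import *
p,r,o=tool(); print(p,o["gripper_width"],o["contact_force"],o["q"].round(2))
x,y=yaw(27.6)
w=P("wrist"); print("tip px",proj(w,[p+r.apply([0,0,d]) for d in (-.049,0,.05,.091)]).round(1))
go([.459,-.08,.16],frame([0,0,1],-y))
a=cv2.imread("pics/w7.png")[130:350,150:360]; cv2.imwrite("pics/c7.png",cv2.resize(a,None,fx=2.5,fy=2.5,interpolation=2))
E
```

```text
[ 0.4859 -0.3082  0.1987]
10.5333
[ 0.48587996 -0.30824788  0.19871529] 0.2702891545938477 [ 0.39418455  0.5551211  -1.93110039] [ 0.66  0.3   0.08  2.02 -0.77  0.77  0.19]
tip px [[255.4 294.9]
 [254.5 237. ]
 [254.  205.8]
 [253.8 189.5]]
xyz [ 0.2585 -1.0751  0.3679] w [ 0.0013 -0.1665 -0.0002] rows>= 6.0 5.0
```

View pics/c7.png

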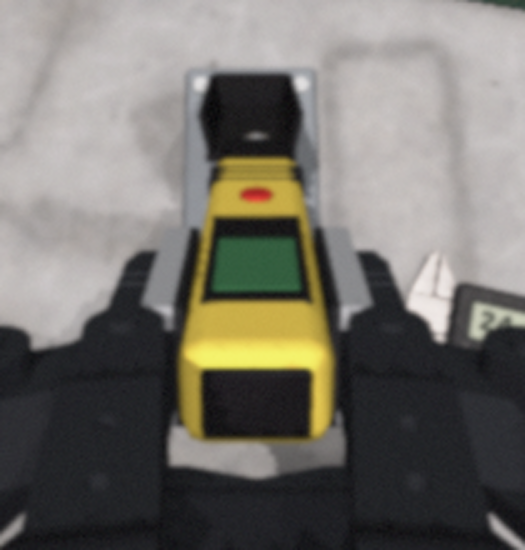

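Request:
{"fn": "jog_arm", "kwargs": {
  "plan": [
    {"x": 0.1,"y": -0.2,"z": 0.05,"wx": 0,"wy": -0.03,"wz": 0},
    {"x": 0.36,"y": -1,"z": 0.195,"wx": 0,"wy": -0.166,"wz": 0},
    {"x": 0.36,"y": -1,"z": 0.195,"wx": 0,"wy": -0.166,"wz": 0},
    {"x": 0.36,"y": -1,"z": 0.195,"wx": 0,"wy": -0.166,"wz": 0},
    {"x": 0.36,"y": -1,"z": 0.195,"wx": 0,"wy": -0.166,"wz": 0},
    {"x": 0.36,"y": -1,"z": 0.195,"wx": 0,"wy": -0.166,"wz": 0},
    {"x": 0.36,"y": -1,"z": 0.195,"wx": 0,"wy": -0.166,"wz": 0},
    {"x": 0.36,"y": -1,"z": 0.195,"wx": 0,"wy": -0.166,"wz": 0},
    {"x": 0.36,"y": -1,"z": 0.195,"wx": 0,"wy": -0.166,"wz": 0}
  ]
}}

```text
t: 11.28
eef_pos: [0.466, -0.0897, 0.1991]
tool_rot: [0.001, 0.97, 0.241, 0.0]
contact_force: [-0.4, -0.5, -1.8]
gripper_width: 0.277
```

```bash
python3 look.py w8 zero_top; python3 - <<'E'
from h import *
p,r,o=tool(); print(p,o["gripper_width"],o["contact_force"],o["q"].round(2))
x,y=yaw(27.6); w=P("wrist"); print("expected plate px",proj(w,[[.459,-.08,.01]]), "tip", proj(w,[p+r.apply([0,0,.091])]))
u=finder.place_of("wrist","zero_top"); print(onplane(w,u[0]["location"],.01)) if u else 0
go([.459,-.08,.13],frame([0,0,1],-y))
a=cv2.imread("pics/w8.png")[60:360,100:400]; cv2.imwrite("pics/c8.png",cv2.resize(a,None,fx=2,fy=2,interpolation=2))
E
```

```text
[ 0.4657 -0.0919  0.1992]
zero_top [([242.8, 166.9], 0.7)]
11.3833
[ 0.46556944 -0.09337121  0.19932404] 0.27020595008057147 [-1.04004674 -1.40128479 -1.16310047] [-0.02  0.18  0.1   2.06 -0.02  0.9  -1.  ]
expected plate px [[239.72211278 166.29282674]] tip [[253.61543053 190.17048631]]
[ 0.4599954  -0.08343844  0.01      ]
xyz [ 0.0033 -0.0791  0.3473] w [ 0.001  -0.0002 -0.0011] rows>= 2.0 1.0
```

View pics/c8.png

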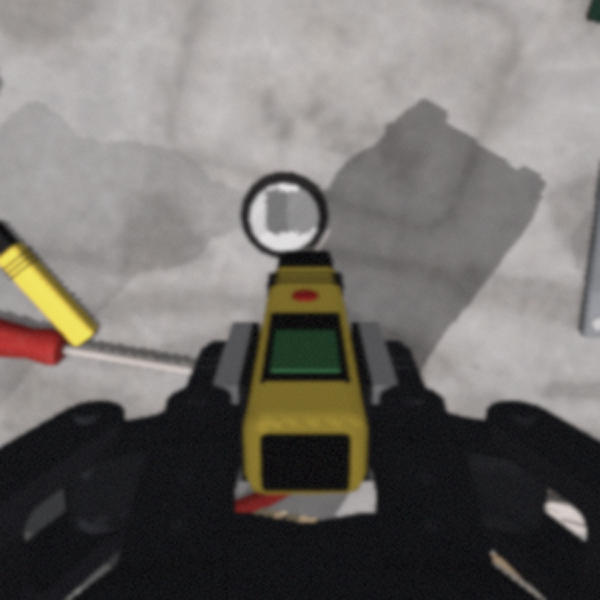

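```bash
cat > f.py <<'E'
import sys
from h import *
n=int(sys.argv[1]); F=[];M=[];Z=[]
for i in range(n):
    cams.read_camera("wrist"); o=monitor.get_obs(); F.append(o["contact_force"]); M.append(o["torque"]); Z.append(o["eef_pos"])
F=np.array(F); _,r,o=tool()
print("F",F.mean(0).round(2),"sd",F.std(0).round(2),"along -toolz",(-F@r.as_matrix()[:,2]).mean().round(2),"M",np.mean(M,0).round(3),"p",np.mean(Z,0).round(4),"z",r.as_matrix()[:,2].round(4),o["t"],o["gripper_width"].round(3))
E
python3 - <<'E'
from h import *
x,y=yaw(27.6); go([.4598,-.082,.109],frame([0,0,1],-y))
E
```

```text
xyz [ 0.0021 -0.0687  0.4523] w [ 0.001  -0.0002 -0.0011] rows>= 3.0 1.0
```

Request:
{"fn": "jog_arm", "kwargs": {
  "plan": [
    {"x": 0,"y": -0.07,"z": 0.12,"wx": 0.001,"wy": 0,"wz": 0},
    {"x": 0,"y": -0.07,"z": 0.26,"wx": 0.001,"wy": 0,"wz": 0},
    {"x": 0,"y": -0.07,"z": 0.36,"wx": 0.001,"wy": 0,"wz": 0},
    {"x": 0,"y": -0.07,"z": 0.42,"wx": 0.001,"wy": 0,"wz": 0},
    {"x": 0,"y": -0.07,"z": 0.45,"wx": 0.001,"wy": 0,"wz": 0},
    {"x": 0,"y": -0.07,"z": 0.45,"wx": 0.001,"wy": 0,"wz": 0},
    {"x": 0,"y": -0.07,"z": 0.45,"wx": 0.001,"wy": 0,"wz": 0},
    {"x": 0,"y": -0.07,"z": 0.45,"wx": 0.001,"wy": 0,"wz": 0}
  ]
}}

```text
t: 12.1
eef_pos: [0.46, -0.0826, 0.1103]
tool_rot: [0.0, 0.972, 0.236, 0.001]
contact_force: [-0.0, 0.7, -1.0]
gripper_width: 0.274
```

```bash
python3 f.py 12; python3 - <<'E'
from h import *
x,y=yaw(27.6); go([.4598,-.082,.097],frame([0,0,1],-y))
E
```

```text
xyz [0.0022 0.0016 0.0623] w [ 0.     -0.0002 -0.0011] rows>= 1.0 1.0Traceback (most recent call last):
  File "f.py", line 7, in <module>
    print("F",F.mean(0).round(2),"sd",F.std(0).round(2),"along -toolz",(-F@r.as_matrix()[:,2]).mean().round(2),"M",np.mean(M,0).round(3),"p",np.mean(Z,0).round(4),"z",r.as_matrix()[:,2].round(4),o["t"],o["gripper_width"].round(3))
                                                                                                                                                                                                          ^^^^^^^^^^^^^^^^^^^^^^^^
AttributeError: 'float' object has no attribute 'round'
```

```bash
sed -i 's/o\["gripper_width"\].round(3)/o["gripper_width"]/' f.py; python3 f.py 8
```

```text
F [-0.1   0.33 -1.71] sd [0.5  0.34 0.43] along -toolz -1.71 M [-0.031 -0.011 -0.005] p [ 0.4592 -0.0819  0.1094] z [ 5.e-04  2.e-04 -1.e+00] 13.1 0.27391842721125514
```

Request:
{"fn": "jog_arm", "kwargs": {
  "plan": [
    {"x": 0,"y": 0,"z": 0.015,"wx": 0,"wy": 0,"wz": 0},
    {"x": 0,"y": 0,"z": 0.03,"wx": 0,"wy": 0,"wz": 0},
    {"x": 0,"y": 0,"z": 0.045,"wx": 0,"wy": 0,"wz": 0},
    {"x": 0,"y": 0,"z": 0.045,"wx": 0,"wy": 0,"wz": 0},
    {"x": 0,"y": 0,"z": 0.045,"wx": 0,"wy": 0,"wz": 0}
  ]
}}

```text
t: 13.52
eef_pos: [0.4595, -0.082, 0.1004]
tool_rot: [-0.0, 0.972, 0.237, 0.0]
contact_force: [0.4, -0.2, 2.0]
gripper_width: 0.274
```

```bash
python3 f.py 6
```

```text
F [0.1  0.13 1.71] sd [0.4  0.59 0.46] along -toolz 1.71 M [ 0.    -0.074 -0.014] p [ 0.4595 -0.082   0.1006] z [ 9.e-04  2.e-04 -1.e+00] 13.8167 0.2765315226608551
```

```bash
python3 f.py 14
```

```text
F [0.49 0.22 1.99] sd [0.57 0.49 0.5 ] along -toolz 1.99 M [-0.021 -0.183  0.001] p [ 0.4594 -0.082   0.1005] z [ 7.e-04  2.e-04 -1.e+00] 14.5167 0.2751623099190289
```

Request:
{"fn": "jog_arm", "kwargs": {
  "plan": [
    {"x": 0,"y": 0,"z": 0,"wx": 0,"wy": 0,"wz": 0},
    {"x": 0,"y": 0,"z": 0,"wx": 0,"wy": 0,"wz": 0},
    {"x": 0,"y": 0,"z": 0,"wx": 0,"wy": 0,"wz": 0},
    {"x": 0,"y": 0,"z": 0,"wx": 0,"wy": 0,"wz": 0},
    {"x": 0,"y": 0,"z": 0,"wx": 0,"wy": 0,"wz": 0},
    {"x": 0,"y": 0,"z": 0,"wx": 0,"wy": 0,"wz": 0},
    {"x": 0,"y": 0,"z": 0,"wx": 0,"wy": 0,"wz": 0},
    {"x": 0,"y": 0,"z": 0,"wx": 0,"wy": 0,"wz": 0}
  ]
}}

```text
t: 15.18
eef_pos: [0.4594, -0.082, 0.1005]
tool_rot: [0.0, 0.972, 0.237, 0.0]
contact_force: [0.4, -0.6, 2.3]
gripper_width: 0.272
```

Request:
{"fn": "jog_arm", "kwargs": {
  "plan": [
    {"x": 0,"y": 0,"z": -0.04,"wx": 0,"wy": 0,"wz": 0},
    {"x": 0,"y": 0,"z": -0.15,"wx": 0,"wy": 0,"wz": 0},
    {"x": 0,"y": 0,"z": -0.3,"wx": 0,"wy": 0,"wz": 0},
    {"x": 0,"y": 0,"z": -0.5,"wx": 0,"wy": 0,"wz": 0},
    {"x": 0,"y": 0,"z": -0.6,"wx": 0,"wy": 0,"wz": 0},
    {"x": 0,"y": 0,"z": -0.6,"wx": 0,"wy": 0,"wz": 0}
  ]
}}

```text
t: 15.68
eef_pos: [0.4614, -0.0823, 0.2251]
tool_rot: [0.001, 0.972, 0.237, 0.004]
contact_force: [0.5, -0.9, -1.9]
gripper_width: 0.273
```

```bash
python3 f.py 12; cat >> cfg.py <<'E'
c,d=yaw(20.7); N=-np.sin(np.radians(28))*c+np.cos(np.radians(28))*UP
SPOT=np.array([.633,.0462,.0658]); RS=frame(N,-d); TIP=.0951
E
python3 - <<'E'
from cfg import *
print(monitor.get_obs()["q"].round(2)); go(SPOT+(TIP+.08)*N,RS)
print(SPOT+(TIP+.08)*N)
E
```

```text
F [-0.3  -0.23 -1.54] sd [0.41 0.58 0.43] along -toolz -1.54 M [-0.007 -0.002 -0.007] p [ 0.4586 -0.082   0.2198] z [-0.e+00  2.e-04 -1.e+00] 16.2833 0.2727259073600705
[-0.04  0.14  0.1   2.05 -0.02  0.95 -1.03]
xyz [ 0.6585 -0.217  -0.0016] w [-0.0091  0.1554  0.0365] rows>= 4.0 5.0
[0.55610232 0.01714279 0.22040412]
```

Request:
{"fn": "jog_arm", "kwargs": {
  "plan": [
    {"x": 0.66,"y": -0.217,"z": -0.05,"wx": -0.009,"wy": 0.155,"wz": 0.036},
    {"x": 0.66,"y": -0.217,"z": -0.05,"wx": -0.009,"wy": 0.155,"wz": 0.036},
    {"x": 0.66,"y": -0.217,"z": -0.05,"wx": -0.009,"wy": 0.155,"wz": 0.036},
    {"x": 0.66,"y": -0.217,"z": -0.05,"wx": -0.009,"wy": 0.155,"wz": 0.036},
    {"x": 0.66,"y": -0.217,"z": 0,"wx": -0.009,"wy": 0.155,"wz": 0.036},
    {"x": 0.66,"y": -0.217,"z": 0,"wx": -0.009,"wy": 0.155,"wz": 0.036},
    {"x": 0.66,"y": -0.217,"z": 0,"wx": -0.009,"wy": 0.155,"wz": 0.036},
    {"x": 0.66,"y": -0.217,"z": 0,"wx": -0.009,"wy": 0.155,"wz": 0.036}
  ]
}}

```text
t: 16.95
eef_pos: [0.5568, 0.0165, 0.2202]
tool_rot: [-0.043, 0.955, 0.175, 0.237]
contact_force: [0.2, -0.2, -1.9]
gripper_width: 0.273
```

```bash
python3 look.py w9 spot; python3 - <<'E'
from cfg import *
p,r,o=tool(); z=np.load("pics/w9.npz"); w=(z["K"],z["E"]); print(p,o["q"].round(2))
h=cv2.cvtColor(cv2.imread("pics/w9.png"),cv2.COLOR_BGR2HSV)
e=proj(w,[SPOT])[0]; x0,y0=(e-45).astype(int); m=cv2.inRange(h[y0:y0+90,x0:x0+90],(105,110,50),(130,255,255)); n,l,s,cc=cv2.connectedComponentsWithStats(m); print("exp",e,s[1:]+[x0,y0,0,0,0])
print("tip px",proj(w,[p+.0951*r.apply([0,0,1])]))
print("buttons", proj(w,[SPOT]))
go(SPOT+(.0956+.008)*N,RS)
a=cv2.imread("pics/w9.png")[40:340,100:400]; cv2.imwrite("pics/c9.png",cv2.resize(a,None,fx=2,fy=2,interpolation=2))
E
```

```text
[0.5571 0.0166 0.2205]
spot [([252.3, 168.3], 0.6)]
17.05
[0.55710696 0.01674374 0.22058867] [-0.05  0.11 -0.01  2.19 -0.37  0.39 -0.96]
exp [252.73182533 168.43634597] [[239 157  26  25 205]]
tip px [[253.62734527 187.44090556]]
buttons [[252.73182533 168.43634597]]
xyz [-0.0034 -0.0036  0.3564] w [-0.0001  0.0005  0.0004] rows>= 2.0 1.0
```

View pics/c9.png

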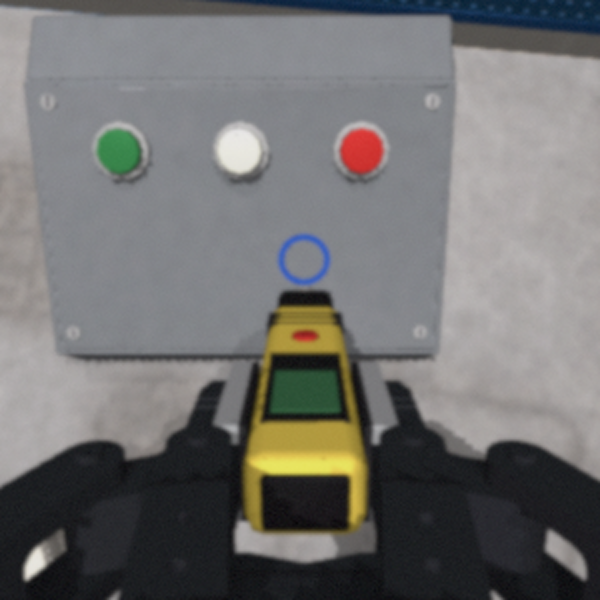

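Request:
{"fn": "jog_arm", "kwargs": {
  "plan": [
    {"x": -0.003,"y": -0.006,"z": 0.1,"wx": 0,"wy": 0,"wz": 0},
    {"x": -0.003,"y": -0.006,"z": 0.2,"wx": 0,"wy": 0,"wz": 0},
    {"x": -0.003,"y": -0.006,"z": 0.28,"wx": 0,"wy": 0,"wz": 0},
    {"x": -0.003,"y": -0.006,"z": 0.33,"wx": 0,"wy": 0,"wz": 0},
    {"x": -0.003,"y": -0.006,"z": 0.355,"wx": 0,"wy": 0,"wz": 0},
    {"x": -0.003,"y": -0.006,"z": 0.355,"wx": 0,"wy": 0,"wz": 0},
    {"x": -0.003,"y": -0.006,"z": 0.355,"wx": 0,"wy": 0,"wz": 0}
  ]
}}

```text
t: 17.63
eef_pos: [0.5875, 0.0292, 0.1579]
tool_rot: [-0.043, 0.955, 0.175, 0.237]
contact_force: [0.1, -0.6, -1.5]
gripper_width: 0.276
```

```bash
python3 f.py 10;  python3 - <<'E'
from cfg import *
go(SPOT+(.0956)*N,RS)
z=P("wrist"); h=cv2.cvtColor(cams.read_camera("wrist"),cv2.COLOR_RGB2HSV)
p,r,o=tool(); print("axis px",proj(z,[p+k*r.apply([0,0,1]) for k in (.0956,.1036)]),"spot",proj(z,[SPOT]))
m=cv2.inRange(h[120:240,200:310],(105,110,50),(130,255,255)); v,u=np.nonzero(m); print(len(u),u.min()+200,u.max()+200,v.min()+120,v.max()+120)
E
```

```text
F [-0.26  0.24 -1.35] sd [0.43 0.47 0.57] along -toolz -1.12 M [-0.222  0.617  0.017] p [0.5874 0.0293 0.1582] z [ 0.4382  0.1657 -0.8835] 18.1333 0.27200304591404306
xyz [-0.0012  0.0025  0.0424] w [-0.      0.0004  0.0004] rows>= 1.0 1.0
axis px [[253.68726328 188.00080269]
 [253.64918835 185.51840904]] spot [[254.26716242 185.43019349]]
216 237 269 171 193
```

Request:
{"fn": "jog_arm", "kwargs": {
  "plan": [
    {"x": 0,"y": 0.001,"z": 0.015,"wx": 0,"wy": 0,"wz": 0},
    {"x": 0,"y": 0.001,"z": 0.03,"wx": 0,"wy": 0,"wz": 0},
    {"x": 0,"y": 0.001,"z": 0.045,"wx": 0,"wy": 0,"wz": 0},
    {"x": 0,"y": 0.001,"z": 0.055,"wx": 0,"wy": 0,"wz": 0},
    {"x": 0,"y": 0.001,"z": 0.055,"wx": 0,"wy": 0,"wz": 0},
    {"x": 0,"y": 0.001,"z": 0.055,"wx": 0,"wy": 0,"wz": 0}
  ]
}}

```text
t: 18.68
eef_pos: [0.5922, 0.0311, 0.1479]
tool_rot: [-0.043, 0.955, 0.175, 0.237]
contact_force: [-1.2, -0.8, 0.7]
gripper_width: 0.277
```

```bash
python3 f.py 10;  python3 - <<'E'
from cfg import *
go(SPOT+(.0956-.0045)*N,RS)
E
```

```text
F [-1.2  -0.15  0.85] sd [0.27 0.7  0.43] along -toolz 1.3 M [-0.173  0.667  0.021] p [0.5921 0.0311 0.1481] z [ 0.438   0.1658 -0.8835] 19.1833 0.27363406509726246
xyz [-0.0008  0.0018  0.0098] w [-0.0001  0.0004  0.0004] rows>= 1.0 1.0
```

Request:
{"fn": "jog_arm", "kwargs": {
  "plan": [
    {"x": 0,"y": 0,"z": 0.006,"wx": 0,"wy": 0,"wz": 0},
    {"x": 0,"y": 0,"z": 0.013,"wx": 0,"wy": 0,"wz": 0},
    {"x": 0,"y": 0,"z": 0.013,"wx": 0,"wy": 0,"wz": 0}
  ]
}}

```text
t: 19.43
eef_pos: [0.5933, 0.0315, 0.1455]
tool_rot: [-0.043, 0.955, 0.175, 0.237]
contact_force: [-2.0, -0.2, 0.8]
gripper_width: 0.274
```

```bash
python3 f.py 18
```

```text
F [-1.58 -0.42  1.57] sd [0.57 0.48 0.56] along -toolz 2.15 M [-0.186  0.703  0.034] p [0.5933 0.0315 0.1457] z [ 0.438   0.1658 -0.8835] 20.3333 0.2726188362395801
```

Request:
{"fn": "jog_arm", "kwargs": {
  "plan": [
    {"x": 0,"y": 0,"z": 0,"wx": 0,"wy": 0,"wz": 0},
    {"x": 0,"y": 0,"z": 0,"wx": 0,"wy": 0,"wz": 0},
    {"x": 0,"y": 0,"z": 0,"wx": 0,"wy": 0,"wz": 0},
    {"x": 0,"y": 0,"z": 0,"wx": 0,"wy": 0,"wz": 0},
    {"x": 0,"y": 0,"z": 0,"wx": 0,"wy": 0,"wz": 0},
    {"x": 0,"y": 0,"z": 0,"wx": 0,"wy": 0,"wz": 0},
    {"x": 0,"y": 0,"z": 0,"wx": 0,"wy": 0,"wz": 0},
    {"x": 0,"y": 0,"z": 0,"wx": 0,"wy": 0,"wz": 0}
  ]
}}

```text
t: 21.0
eef_pos: [0.5933, 0.0316, 0.1458]
tool_rot: [-0.043, 0.955, 0.175, 0.237]
contact_force: [-1.7, 0.9, 1.0]
gripper_width: 0.273
```

Request:
{"fn": "jog_arm", "kwargs": {
  "plan": [
    {"x": 0,"y": 0,"z": -0.04,"wx": 0,"wy": 0,"wz": 0},
    {"x": 0,"y": 0,"z": -0.15,"wx": 0,"wy": 0,"wz": 0},
    {"x": 0,"y": 0,"z": -0.3,"wx": 0,"wy": 0,"wz": 0},
    {"x": 0,"y": 0,"z": -0.5,"wx": 0,"wy": 0,"wz": 0},
    {"x": 0,"y": 0,"z": -0.6,"wx": 0,"wy": 0,"wz": 0},
    {"x": 0,"y": 0,"z": -0.6,"wx": 0,"wy": 0,"wz": 0}
  ]
}}

```text
t: 21.5
eef_pos: [0.5413, 0.0106, 0.2567]
tool_rot: [-0.043, 0.954, 0.174, 0.241]
contact_force: [-0.1, -0.2, -2.0]
gripper_width: 0.273
```

```bash
python3 - <<'E'
from cfg import *
g=np.load("grasp.npz"); GR=R.from_quat(g["q"]); ax=-GR.apply([0,0,1]); print(ax,AX)
print(tool()[0],tool()[2]["q"].round(2))
go([.5,-.13,.23],GR); go(g["p"]+.11*ax,GR)
E
```

```text
[-0.44317703 -0.22976058  0.86648958] [-0.44310179 -0.23164802  0.866     ]
[0.54131708 0.01058779 0.2566763 ] [-0.08  0.03  0.03  2.19 -0.32  0.47 -1.  ]
xyz [-0.4526  0.5844 -0.0907] w [ 0.0189  0.0091 -0.0333] rows>= 4.0 1.0
xyz [-0.8636  1.3894 -0.1254] w [ 0.0189  0.0091 -0.0333] rows>= 8.0 1.0
```

Request:
{"fn": "jog_arm", "kwargs": {
  "plan": [
    {"x": -0.45,"y": 0.7,"z": -0.12,"wx": 0.019,"wy": 0.009,"wz": -0.033},
    {"x": -0.45,"y": 0.7,"z": -0.12,"wx": 0.019,"wy": 0.009,"wz": -0.033},
    {"x": -0.45,"y": 0.7,"z": -0.12,"wx": 0.019,"wy": 0.009,"wz": -0.033},
    {"x": -0.45,"y": 0.7,"z": -0.12,"wx": 0.019,"wy": 0.009,"wz": -0.033},
    {"x": -0.45,"y": 0.7,"z": -0.12,"wx": 0.019,"wy": 0.009,"wz": -0.033},
    {"x": -0.45,"y": 0.7,"z": -0.12,"wx": 0.019,"wy": 0.009,"wz": -0.033}
  ]
}}

```text
t: 22.0
eef_pos: [0.5045, -0.1584, 0.2343]
tool_rot: [-0.059, 0.939, 0.227, 0.251]
contact_force: [0.4, -1.1, -1.3]
gripper_width: 0.278
```

```bash
python3 - <<'E'
from cfg import *
g=np.load("grasp.npz"); GR=R.from_quat(g["q"]); ax=-GR.apply([0,0,1])
go(g["p"]+.12*ax,GR)
E
```

```text
xyz [-0.4581  0.6211 -0.099 ] w [ 0.0015  0.0006 -0.0019] rows>= 4.0 1.0
```

Request:
{"fn": "jog_arm", "kwargs": {
  "plan": [
    {"x": -0.458,"y": 0.621,"z": -0.1,"wx": 0.0015,"wy": 0,"wz": -0.002},
    {"x": -0.458,"y": 0.621,"z": -0.1,"wx": 0.0015,"wy": 0,"wz": -0.002},
    {"x": -0.458,"y": 0.621,"z": -0.1,"wx": 0.0015,"wy": 0,"wz": -0.002},
    {"x": -0.458,"y": 0.621,"z": -0.1,"wx": 0.0015,"wy": 0,"wz": -0.002},
    {"x": -0.458,"y": 0.621,"z": -0.1,"wx": 0.0015,"wy": 0,"wz": -0.002},
    {"x": -0.458,"y": 0.621,"z": -0.1,"wx": 0.0015,"wy": 0,"wz": -0.002},
    {"x": -0.458,"y": 0.621,"z": -0.1,"wx": 0.0015,"wy": 0,"wz": -0.002},
    {"x": -0.458,"y": 0.621,"z": -0.1,"wx": 0.0015,"wy": 0,"wz": -0.002}
  ]
}}

```text
t: 22.67
eef_pos: [0.4819, -0.308, 0.206]
tool_rot: [-0.061, 0.938, 0.231, 0.25]
contact_force: [0.1, 0.1, -2.6]
gripper_width: 0.272
```

```bash
python3 f.py 6; python3 - <<'E'
from cfg import *
g=np.load("grasp.npz"); GR=R.from_quat(g["q"]); ax=-GR.apply([0,0,1])
go(g["p"],GR); print(tool()[2]["q"].round(2))
E
```

```text
F [ 0.04 -0.07 -0.94] sd [0.48 0.63 0.3 ] along -toolz -0.82 M [-0.308  0.623  0.01 ] p [ 0.482  -0.3084  0.2066] z [ 0.4419  0.2296 -0.8672] 22.9667 0.2760127318764238
xyz [-0.0025  0.0028  0.6008] w [-0.0001  0.0004  0.0004] rows>= 3.0 1.0
[ 0.48  0.3   0.3   2.03 -0.83  0.83  0.25]
```

Request:
{"fn": "jog_arm", "kwargs": {
  "plan": [
    {"x": 0.003,"y": 0.003,"z": 0.1,"wx": 0,"wy": 0,"wz": 0},
    {"x": 0.003,"y": 0.003,"z": 0.2,"wx": 0,"wy": 0,"wz": 0},
    {"x": 0.003,"y": 0.003,"z": 0.3,"wx": 0,"wy": 0,"wz": 0},
    {"x": 0.003,"y": 0.003,"z": 0.38,"wx": 0,"wy": 0,"wz": 0},
    {"x": 0.003,"y": 0.003,"z": 0.45,"wx": 0,"wy": 0,"wz": 0},
    {"x": 0.003,"y": 0.003,"z": 0.51,"wx": 0,"wy": 0,"wz": 0},
    {"x": 0.003,"y": 0.003,"z": 0.56,"wx": 0,"wy": 0,"wz": 0},
    {"x": 0.003,"y": 0.003,"z": 0.585,"wx": 0,"wy": 0,"wz": 0},
    {"x": 0.003,"y": 0.003,"z": 0.585,"wx": 0,"wy": 0,"wz": 0},
    {"x": 0.003,"y": 0.003,"z": 0.585,"wx": 0,"wy": 0,"wz": 0}
  ]
}}

```text
t: 23.8
eef_pos: [0.5343, -0.2828, 0.1057]
tool_rot: [-0.061, 0.938, 0.231, 0.251]
contact_force: [0.6, 0.7, -0.6]
gripper_width: 0.275
```

```bash
python3 f.py 8; python3 - <<'E'
from cfg import *
g=np.load("grasp.npz"); GR=R.from_quat(g["q"]); go(g["p"],GR)
E
```

```text
F [-0.03 -0.21 -1.19] sd [0.52 0.4  0.46] along -toolz -0.97 M [-0.33   0.628  0.004] p [ 0.5343 -0.283   0.1061] z [ 0.4424  0.2292 -0.867 ] 24.2 0.27253825112719354
xyz [-0.0063 -0.0013  0.0175] w [0.     0.0003 0.0005] rows>= 1.0 1.0
```

No contact. Final seating move, then check the force.

Request:
{"fn": "jog_arm", "kwargs": {
  "plan": [
    {"x": -0.006,"y": -0.001,"z": 0.008,"wx": 0,"wy": 0,"wz": 0},
    {"x": -0.006,"y": -0.001,"z": 0.016,"wx": 0,"wy": 0,"wz": 0},
    {"x": -0.006,"y": -0.001,"z": 0.017,"wx": 0,"wy": 0,"wz": 0},
    {"x": -0.006,"y": -0.001,"z": 0.017,"wx": 0,"wy": 0,"wz": 0}
  ]
}}

```text
t: 24.53
eef_pos: [0.5349, -0.2823, 0.1023]
tool_rot: [-0.06, 0.938, 0.231, 0.251]
contact_force: [0.0, 0.2, 0.5]
gripper_width: 0.277
```

```bash
python3 f.py 8; python3 - <<'E'
from cfg import *
g=np.load("grasp.npz"); GR=R.from_quat(g["q"]); go(g["p"],GR)
E
```

```text
F [-0.17 -0.26  0.58] sd [0.68 0.26 0.43] along -toolz 0.64 M [-0.314  0.465 -0.029] p [ 0.5349 -0.2823  0.1024] z [ 0.4426  0.229  -0.867 ] 24.9333 0.27627601756147324
xyz [-0.0004 -0.001   0.0008] w [0.0001 0.0003 0.0005] rows>= 1.0 1.0
```

Request:
{"fn": "jog_arm", "kwargs": {
  "plan": [
    {"x": 0,"y": 0,"z": 0,"wx": 0,"wy": 0,"wz": 0},
    {"x": 0,"y": 0,"z": 0,"wx": 0,"wy": 0,"wz": 0},
    {"x": 0,"y": 0,"z": 0,"wx": 0,"wy": 0,"wz": 0},
    {"x": 0,"y": 0,"z": 0,"wx": 0,"wy": 0,"wz": 0},
    {"x": 0,"y": 0,"z": 0,"wx": 0,"wy": 0,"wz": 0},
    {"x": 0,"y": 0,"z": 0,"wx": 0,"wy": 0,"wz": 0},
    {"x": 0,"y": 0,"z": 0,"wx": 0,"wy": 0,"wz": 0},
    {"x": 0,"y": 0,"z": 0,"wx": 0,"wy": 0,"wz": 0},
    {"x": 0,"y": 0,"z": 0,"wx": 0,"wy": 0,"wz": 0},
    {"x": 0,"y": 0,"z": 0,"wx": 0,"wy": 0,"wz": 0}
  ],
  "hand": 0.6
}}

```text
t: 25.77
eef_pos: [0.5349, -0.2823, 0.1024]
tool_rot: [-0.06, 0.938, 0.231, 0.251]
contact_force: [-0.9, -0.3, -0.7]
gripper_width: 0.799
```

Request:
{"fn": "jog_arm", "kwargs": {
  "plan": [
    {"x": 0,"y": 0,"z": -0.05,"wx": 0,"wy": 0,"wz": 0},
    {"x": 0,"y": 0,"z": -0.15,"wx": 0,"wy": 0,"wz": 0},
    {"x": 0,"y": 0,"z": -0.3,"wx": 0,"wy": 0,"wz": 0},
    {"x": 0,"y": 0,"z": -0.45,"wx": 0,"wy": 0,"wz": 0},
    {"x": 0,"y": 0,"z": -0.55,"wx": 0,"wy": 0,"wz": 0},
    {"x": 0,"y": 0,"z": -0.55,"wx": 0,"wy": 0,"wz": 0},
    {"x": 0,"y": 0,"z": -0.55,"wx": 0,"wy": 0,"wz": 0}
  ]
}}

```text
t: 26.35
eef_pos: [0.4861, -0.3085, 0.1994]
tool_rot: [-0.059, 0.938, 0.231, 0.252]
contact_force: [1.5, 0.7, 1.2]
gripper_width: 0.797
```

```bash
python3 look.py w10; python3 - <<'E'
from cfg import *
p,r,o=tool(); print(p,o["contact_force"],o["gripper_width"])
z=np.load("pics/w10.npz"); w=(z["K"],z["E"]); z4=np.load("pics/w4.npz"); w4=(z4["K"],z4["E"])
for f,q in (("w4",w4),("w10",w)):
    h=cv2.cvtColor(cv2.imread(f"pics/{f}.png"),cv2.COLOR_BGR2HSV); m=cv2.inRange(h,(20,120,80),(35,255,255))[140:240,220:300]
    v,u=np.nonzero(m); print(f,u.min()+220,u.max()+220,v.min()+140,v.max()+140,"model top",proj(q,[SEAT+.14*AX]).round(1))
a=cv2.imread("pics/w10.png")[110:270,180:330]; t=cams.read_camera("top")[:,:,::-1]; cv2.imwrite("pics/top1.png",t)
cv2.imwrite("pics/c10.png",np.hstack([cv2.resize(a,(375,400),interpolation=2),cv2.resize(t[60:310,120:400],(420,400),interpolation=2)]))
E
```

```text
[ 0.4861 -0.3074  0.1982]
26.4
[ 0.48614977 -0.30739995  0.19815286] [-0.4039109   0.69726975  0.29073299] 0.7990929819423112
w4 242 275 163 210 model top [[257.1 201.4]]
w10 234 267 163 210 model top [[249.5 200.9]]
```

View pics/c10.png

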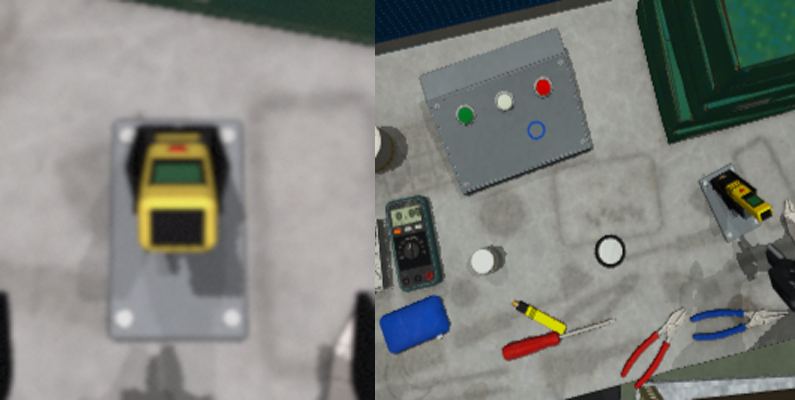

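```bash
python3 -c "
from station import bot
print(bot.hand_in())"
```

```text
the job is handed in; nothing more can be done
None
```

The gauge was zeroed on the steel plate, used for a reading inside the blue ring and put back in its rest. The job was handed in at about 26.5 s of the 58 s allowed.

- **Zeroing on the plate:** The gauge stood vertical for about 1.6 s with roughly 3.5 N on the tip, which puts the tip about 5 mm of its 9 mm in. It was about 2 mm from the disc centre as last measured.
- **Reading in the ring:** The gauge stood square to the face for about 1.5 s with roughly 3.3 N, or about 4.3 mm in. It was about 1 mm from the ring's centre.
- **Return to the rest:** The gauge lies in the channel, tip down, within about 1 mm of where it started. It was released with about 1.6 N on the end stop. The gripper then backed off 110 mm and touches nothing.
- **Bystanders:** In the last top picture the multimeter and the bottle are standing where they were.

**Doubtful or disagreeing checks:**
- The force readings were noisy, by about 0.5 N each, so I averaged 6 to 18 samples. The unloaded reading drifted between −0.8 and −1.7 N, so the tip depths are good to about 1 mm.
- The first side and top estimates of positions differed from the wrist camera by up to 3 mm. I used the wrist camera's values for the rest and gauge, and a blend for the plate and ring.
- On the first approach the last joint came within 0.01 rad of its limit. I turned the gripper half a turn before grasping.

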